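Refit a hotplate stirrer's knob and hold it pressed to switch on

TASK

The right-hand knob of the hotplate stirrer has been pulled off for cleaning and lies on the bench. Pick it up, turn it so that its D-shaped hole matches the bare D-shaft on the control panel, push it fully home on the shaft without forcing it, and then keep the knob pressed down against the shaft's switch spring, as one does to switch the stirrer on. Finish while still holding the knob pressed down; leave the glassware and the dropper bottle standing where they are.

Things in the scene. Friction and masses are not known exactly. Their poses are not given: they have to be found in the camera images.
- knob: Loose light grey knob, about 45 g, lying hole down; 28 mm high, flat top with a thin white line from the middle to the nose. From above: 34 mm wide (y) between two upright side flats (x = -12 to +12 mm), round tail at x = -24, arrow nose at x = +29 mm. Origin: on the hole's axis at the underside; x to the nose, z up. (A like knob, already fitted on the hotplate's left shaft, stays.)
- knob_hole (a point): Mouth of the knob's hole: same point and axes as knob. The blind hole is D-shaped, 14 mm deep, radius 7 mm, its flat on the nose side, 3.5 mm from the axis: 1 mm clearance all round on the shaft; its mouth is bevelled by 1.5 mm.
- hotplate: Hotplate stirrer, fixed; white housing 270 (x) by 180 mm (y), deck 70 mm above the bench; black control panel towards the robot, round plate (144 mm across, top at 96 mm, centre x = +52) behind it. Origin: centre of the underside, x from panel to plate. Bare shaft at x -90, y -45 (right seen from the robot); fitted knob, top at 104 mm, at x -90, y +45; boss, top at 120 mm, at x +120, y +72.
- shaft_top (a point): Centre of the top end of the bare, upright brass D-shaft: 12 mm diameter, standing 20 mm out of the deck, one side cut to a flat 2.5 mm from the axis, tip chamfered 1.5 mm. x points square out of the flat (roughly to the plate, up to 0.4 rad off), z up: the knob fits when its x (nose) points the same way. Fully home, the knob's underside is 14 mm below this point, 6 mm above the deck.
- shaft_press (a joint): How far the shaft is pressed down: 0 = out, 0.004 m = pressed to its stop. A spring resists, with 5.4 N at 0 rising to 9 N at the stop, and pushes it out again when let go. It counts as pressed beyond 0.003 m.
- shaft: The whole shaft; origin on its axis at deck level, x square out of the flat, z up. The shaft can also be turned about its axis, against a friction of 0.02 N m.
- beaker: Bystander: a glass beaker, 70 mm across, 95 mm high, on the bench. Origin: centre of its underside.
- flask: Bystander: a conical glass flask, 80 mm across at the foot, 128 mm high, on the bench. Origin: centre of its underside.
- dropper: Bystander: a small white dropper bottle, 38 mm across, 88 mm high, on the bench; it and the knob may lie on either side of the hotplate. Origin: centre of its underside.
Mind the look-alikes: they are no part of the job. Several things have the shape of the knob; the one meant has the colours described above.

How it is judged:
On the way, in this order (a step that is already met when the one before it is completed fails the run):
1. the knob is lifted clear of the bench in the gripper (height (world z) of knob above 0.03 m and contact force between the fingers and knob above 0.5 N), for 0.1 s.
2. the knob is on the D-shaft, flat to flat and fully home (z of knob in the frame of shaft_top below -0.0125 m and horizontal distance between knob and shaft below 0.003 m and angle between the x axis of knob and the x axis of shaft_top, either way round below 0.45 rad), for 0.1 s.
At the end, for the whole second after the job is handed in: The knob sits fully home on the D-shaft (underside at least 12.5 mm below the shaft's top, within 3 mm of its axis, flat to flat within 0.45 rad, upright within 0.12 rad), the shaft is pressed down by more than 3 mm by the knob, and the fingers still hold or press the knob (all of step 2 and angle between knob's own z axis and vertical below 0.12 rad and value of joint shaft_press above 0.003 m and contact force between the fingers and knob above 2 N and contact force between knob and shaft above 3 N); the arm keeps its last pose, push and grip.
It fails at once if the knob is forced: more than 45 N between knob and shaft (contact force between knob and shaft above 45 N).
It fails at once if the beaker is shoved or tipped (distance of beaker from where it was at the start of the episode above 0.03 m or angle between beaker's own z axis and vertical above 0.5 rad).
It fails at once if the flask is shoved or tipped (distance of flask from where it was at the start of the episode above 0.03 m or angle between flask's own z axis and vertical above 0.5 rad).
It fails at once if the dropper bottle is shoved or tipped (distance of dropper from where it was at the start of the episode above 0.03 m or angle between dropper's own z axis and vertical above 0.5 rad).
It also fails if it takes over 43 s, if anything falls off the work surface, if the arm or the gripper's body presses on something with over 40 N, if the wrist force passes 120 N, or if a joint passes its speed limit or range.

ROBOT

A 7-joint arm with a two-finger parallel gripper is mounted at the origin on the work surface. World frame = base frame: x ahead of the robot, y to its left, z up, the work surface at z = 0. Lengths are in m, angles in rad, forces in N, time in s.
With the tool pointing down it reaches from about 0.425 to 0.875 m from the base axis. Payload 4.7 kg.
Tool frame: the origin (TCP) lies midway between the tips of the shut fingers; the grasp point (between the pads) lies 19 mm behind it; z points along the fingers, y is the direction in which the jaws open and shut (so a half turn about z gives the same grasp; the last joint's range is limited). The gripper opens to 87 mm and grips with 3 to 60 N. Pads are 19 mm wide; open, the fingers measure 117 mm over their backs; the gripper's body (75 mm by 190 mm) begins 51 mm behind the grasp point.
Start: joints at [1.307, 0.321, -0.07, 1.45, 0.023, 1.371, -0.057], TCP at [0.178, -0.625, 0.223] pointing down, gripper open.
Joint ranges: [-2.86, 2.86], [-0.3, 2.09], [-1.38, 1.24], [0.06, 2.45], [-1.56, 4.7], [0.09, 2.05], [-2.69, 2.69]. Speed limits (rad/s): [2.57, 2.57, 3.14, 3.14, 3.14, 3.14, 3.14].

INTERFACE

Orientations are given as a rotation vector (axis times angle).
In Python, from bench import monitor, eyes, order gives the robot as it stands. The module is installed in compiled form; this text tells all that it offers.
- The arm moves only by the shell command python3 -m pendant 'ROWS' [FORCE]. ROWS is JSON, a list of rows, each a list of 3 entries, a list of its own where there are three numbers: the turn, a rotation vector about the tool's x, y, z in degrees, then the shift along the tool's x, y, z in m, then the gripper command: -1 is fully open, 1 is shut, values between are in proportion. In form: [[[rx, ry, rz], [tx, ty, tz], hand], ...]. A call has 1 to 8 rows; each row shifts and turns the commanded pose from where the row before left it, along the tool's axes as they then stand; what a row does not reach is not made up. A row lasts 1/8 s, in which the tool goes at most 62.5 mm and 10.7 degrees, less where a joint would pass 70% of its speed; a pose out of reach is approached as far as the arm can. A call is refused whole if a number of a shift passes 0.0625 or a number of a turn 10.7, either way. A call with a gripper value outside its range is refused whole. The fingers move at their own pace and stop on an object; FORCE is the grip in N (left out, the last holds). Time passes only in rows, so rows that do not move let the fingers close. It gives the time, the measured TCP pose, the force and the opening at its end, in the units of the state.
- monitor.get_state(): the state, without advancing time (a new reading comes with each control period).
- eyes.get_image(name): name is "side" or "top"; returns a dict with "color" (400x640x3 uint8, red, green, blue), "range_z" (400x640 float32, m along the optical axis (not along the pixel's ray), 0 where there is no reading), "fx", "fy", "cx", "cy" (pixels), "world_to_cam" (4x4, takes a point from world to camera coordinates). Camera axes: x right, y up, looking along -z (the intrinsics and any distortion apply to the point x, -y, -z); pixel columns grow to the right and rows downward; lengths in m; the calibration is good to about 2 mm. A picture is of the moment at which its call begins.
- order.close_job(): hands the job in, once; it reports no verdict.
The state is a dict: "time": time; "joint_positions": joint angles; "qd": joint speeds; "joint_torque": joint torques, N m; "position": TCP position; "tool_rot": TCP orientation; "ft_force": force on the tool from outside, world axes, zero at the start; "torque": the same for the moment, N m; "grip_width": opening from 0.0 (shut) to 1.0 (fully open).
Only numpy, scipy, OpenCV 4.12 (cv2) and the standard library are available. Lean on these libraries where they do the work, as an engineer would, in place of code of your own. Each camera call takes 0.05 s, during which the arm holds its last target.

## Working session

There is one attempt and no reset: what is moved stays moved. The work goes in short steps, Python scripts to look and compute and a shell command to move; the robot and the scene stay as the last step left them, time stands still between calls to the robot, and variables do not carry over. Pictures are saved under pics/ and viewed, and the job is handed in when it is done.

```bash
ls; mkdir -p pics
python3 - <<'E'
from bench import monitor, eyes
import cv2,numpy as np
s=monitor.get_state(); print(s)
for n in("top","side"):
    d=eyes.get_image(n); cv2.imwrite(f"pics/{n}0.png",d["color"][...,::-1]); np.savez(f"{n}0.npz",**d)
    print(n,d["fx"],d["fy"],d["cx"],d["cy"],d["world_to_cam"],[k for k in d])
E
```

```text
pics
{'time': 0.0, 'joint_positions': array([ 1.30707746,  0.32181428, -0.07009543,  1.45164763,  0.02260857,
        1.37080275, -0.05692914]), 'qd': array([ 0.00116896,  0.00049466, -0.00146644,  0.00017557,  0.00112215,
       -0.00173627,  0.00046265]), 'joint_torque': array([-5.71619040e-06, -4.91290998e+01, -4.04005134e-01, -3.12524235e+01,
       -6.38774643e-02,  4.36365476e-02,  1.61472344e-04]), 'position': array([ 0.17807455, -0.62456609,  0.221481  ]), 'tool_rot': array([-3.10949690e+00, -4.34758381e-01,  5.68580279e-04]), 'ft_force': array([-0.27657118,  0.27380189,  0.22438697]), 'torque': array([ 0.03307549, -0.06362071, -0.00285012]), 'grip_width': 0.9975201762240816}
top 449.6188304354659 449.6188304354659 315.8097002436146 199.6043392692171 [[ 0.00489243 -0.99998373  0.00293214  0.03854201]
 [ 0.97601638  0.0054133   0.2176298  -0.54351673]
 [-0.21764213  0.00179708  0.97602698 -1.08130011]
 [ 0.          0.          0.          1.        ]] ['color', 'range_z', 'fx', 'fy', 'cx', 'cy', 'world_to_cam']
side 461.15483037138506 461.15483037138506 311.8175495406485 200.12011194842145 [[ 0.98498021 -0.1726625   0.00127988 -0.5476465 ]
 [ 0.13024957  0.74785434  0.65096001 -0.16737687]
 [-0.11335355 -0.64101603  0.75911094 -1.1621245 ]
 [ 0.          0.          0.          1.        ]] ['color', 'range_z', 'fx', 'fy', 'cx', 'cy', 'world_to_cam']
```

View pics/top0.png

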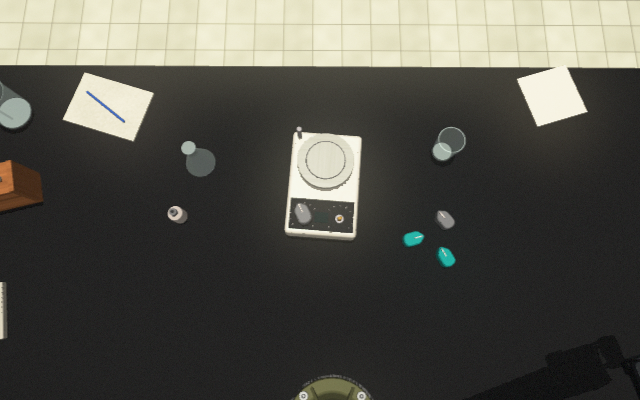

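View pics/side0.png

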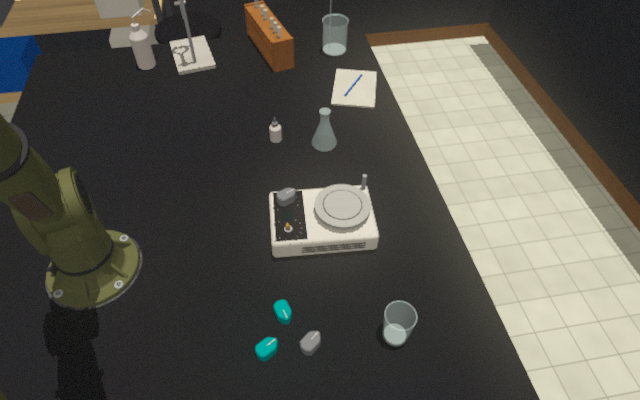

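The top view has four knob-shaped things. The grey one lying on the bench at (446,219) has the described colour. The two teal ones at (413,239) and (447,257) are decoys, and the one at (303,213) is the fitted knob. The shaft is at (339,218), the beaker at (448,145), the flask at (200,160) and the dropper at (177,214). In the side view the grey knob is at (311,342) and the shaft at (288,228). Next I'll check close crops.

```bash
cat > h.py <<'E'
import numpy as np,cv2
def ld(n): return dict(np.load(n))
def ray(d,u,v):
    W=d["world_to_cam"];R=W[:3,:3];t=W[:3,3]
    c=np.array([(u-d["cx"])/d["fx"],-(v-d["cy"])/d["fy"],-1.0])
    return -R.T@t, R.T@c
def onz(d,u,v,z):
    o,r=ray(d,u,v); return o+r*(z-o[2])/r[2]
def proj(d,p):
    W=d["world_to_cam"];c=W[:3,:3]@np.array(p)+W[:3,3]
    return np.array([d["cx"]+d["fx"]*c[0]/-c[2], d["cy"]+d["fy"]*c[1]/c[2]])
def crop(d,u,v,w,h,k): return cv2.resize(d["color"][v-h:v+h,u-w:u+w,::-1],None,fx=k,fy=k,interpolation=cv2.INTER_CUBIC)
E
python3 - <<'E'
from h import *
t=ld("top0.npz");s=ld("side0.npz")
a=np.hstack([crop(t,446,219,20,20,10),crop(t,339,218,20,20,10)])
b=np.hstack([crop(s,311,342,20,20,10),crop(s,288,228,20,20,10)])
cv2.imwrite("pics/c0.png",np.vstack([a,b])[:, :])
for d,n,(u,v) in((t,'t',(446,219)),(s,'s',(311,342))):
    c=d["color"][v-16:v+16,u-16:u+16].astype(int)
    m=(c.min(2)>75)&(c.max(2)-c.min(2)<40)
    ys,xs=np.nonzero(m);print(n,m.sum(),xs.mean()+u-16,ys.mean()+v-16,[onz(d,xs.mean()+u-16,ys.mean()+v-16,z) for z in(.028,)])
    print(c[16,10:22].tolist())
E
```

```text
t 228 445.0701754385965 219.07456140350877 [array([ 0.50063629, -0.29341279,  0.028     ])]
[[144, 141, 137], [143, 141, 137], [144, 142, 139], [143, 142, 139], [141, 140, 138], [142, 140, 137], [144, 142, 139], [141, 141, 139], [145, 145, 141], [143, 141, 137], [144, 141, 139], [143, 142, 138]]
s 342 310.1140350877193 341.17836257309943 [array([ 0.49977383, -0.29900933,  0.028     ])]
[[143, 142, 139], [146, 145, 141], [145, 143, 142], [143, 143, 138], [143, 142, 139], [143, 142, 138], [142, 142, 140], [142, 140, 139], [146, 144, 142], [142, 141, 138], [142, 142, 138], [141, 140, 136]]
```

View pics/c0.png

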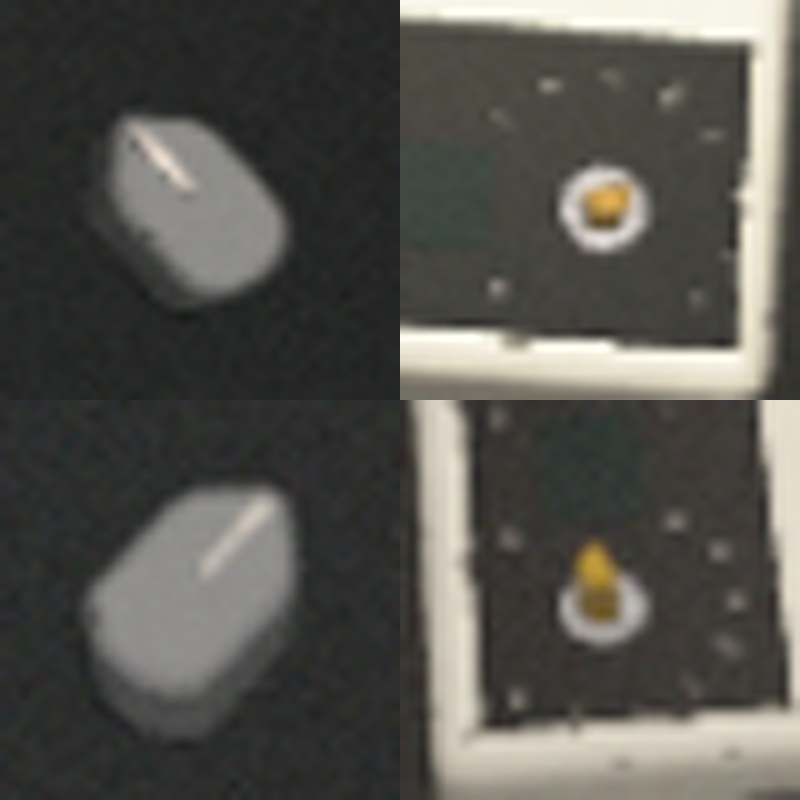

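The crop confirms it: the grey knob has its white line pointing up-left in the top view. Next I'll measure the knob, the hotplate and the shaft, averaging a few frames for the shaft flat.

Run:
```python
from h import *
from bench import eyes
for n in("top","side"):
    L=[eyes.get_image(n) for _ in range(6)]
    d=L[0]; d["color"]=np.mean([x["color"].astype(float) for x in L],0).round().astype(np.uint8)
    d["range_z"]=np.median([x["range_z"] for x in L],0); np.savez(n+"1.npz",**d)
t=ld("top1.npz");s=ld("side1.npz")
cv2.imwrite("pics/sh1.png",np.hstack([crop(t,339,218,8,8,25),crop(s,288,228,8,8,25)]))
for d,n,(u,v) in((t,'t',(446,219)),(s,'s',(311,342))):
    c=d["color"][v-18:v+18,u-18:u+18].astype(float)
    g=cv2.resize(c.mean(2),None,fx=8,fy=8,interpolation=cv2.INTER_CUBIC)
    m=(g>112).astype(np.uint8)
    k=max(cv2.findContours(m,0,cv2.CHAIN_APPROX_NONE)[0],key=cv2.contourArea)[:,0]
    uv=(k+.5)/8-.5+[u-18,v-18]
    P=np.array([onz(d,a,b,.028)[:2] for a,b in uv])*1000
    r=cv2.minAreaRect(P.astype(np.float32)); print(n,'rect',r,'centroid',P.mean(0))
    bx=cv2.boxPoints(r); 
    w=(g>157).astype(np.uint8); kk=max(cv2.findContours(w,0,cv2.CHAIN_APPROX_NONE)[0],key=cv2.contourArea)[:,0]
    uv=(kk+.5)/8-.5+[u-18,v-18]
    Q=np.array([onz(d,a,b,.028)[:2] for a,b in uv])*1000
    rr=cv2.minAreaRect(Q.astype(np.float32)); f=cv2.fitLine(Q.astype(np.float32),cv2.DIST_L2,0,.01,.01).ravel()
    print(' line',rr,np.degrees(np.arctan2(f[1],f[0])))
    pr=(Q-f[2:])@f[:2]; print(' ends',Q[pr.argmin()],Q[pr.argmax()])
# ring collar + gold
for d,n,(u,v) in((t,'t',(339,218)),(s,'s',(288,228))):
    c=d["color"].astype(int); 
    print(n); 
    for y in range(v-7,v+7): print(' '.join('%3d,%3d,%3d'%tuple(c[y,x]) for x in range(u-6,u+7)))
```

```text
t rect ((502.47467041015625, -292.6903991699219), (50.456336975097656, 31.297103881835938), 40.3106803894043) centroid [ 501.84498237 -292.98202957]
 line ((512.8123168945312, -285.752197265625), (20.698488235473633, 6.312762260437012), 35.09673309326172) 39.025078
 ends [ 505.26509635 -293.01219785] [ 520.68683905 -278.95779484]
s rect ((501.46917724609375, -295.9846496582031), (51.51576232910156, 32.49021911621094), 37.8016357421875) centroid [ 500.71059065 -296.75123066]
 line ((510.501220703125, -286.8125915527344), (22.69356918334961, 5.594910144805908), 36.384395599365234) 38.82745
 ends [ 502.32232559 -294.84073292] [ 519.51649725 -279.91941612]
t
 74, 72, 65  75, 72, 66  74, 73, 66  74, 71, 64  74, 72, 65  74, 73, 66  73, 72, 65  73, 72, 64  72, 72, 65  72, 71, 65  71, 70, 63  72, 71, 65  72, 70, 64
 74, 72, 65  74, 73, 65  74, 72, 65  74, 72, 65  74, 72, 65  73, 71, 64  74, 71, 65  73, 71, 64  73, 71, 65  73, 71, 64  72, 70, 64  71, 70, 64  72, 70, 64
 74, 72, 66  74, 72, 66  74, 72, 66  74, 72, 66  74, 71, 64  72, 71, 64  74, 71, 64  72, 70, 64  73, 70, 63  72, 71, 64  71, 
[... 3232 characters left out ...]
,126 148,139,130 165,161,155 147,143,140  93, 90, 86  61, 57, 54  61, 59, 53
 58, 55, 53  59, 55, 51  72, 70, 67 129,124,120 156,152,148 166,160,157 166,162,158 162,158,155 140,135,131  92, 88, 85  62, 58, 55  61, 59, 53  61, 58, 54
 57, 54, 50  57, 52, 51  58, 55, 51  59, 55, 50  67, 64, 62 104,100, 97 108,105,100  96, 91, 89  71, 67, 65  60, 57, 52  61, 58, 53  59, 56, 51  61, 56, 52
 58, 53, 50  58, 54, 50  58, 54, 52  58, 54, 51  57, 54, 50  57, 52, 50  58, 56, 51  59, 56, 54  62, 58, 54  59, 57, 52  60, 57, 54  60, 57, 54  61, 58, 54
 57, 54, 50  56, 53, 49  58, 55, 50  57, 53, 49  60, 56, 53  59, 56, 53  58, 55, 52  59, 57, 53  61, 58, 55  61, 58, 53  62, 56, 54  61, 58, 54  60, 57, 52
```

View pics/sh1.png

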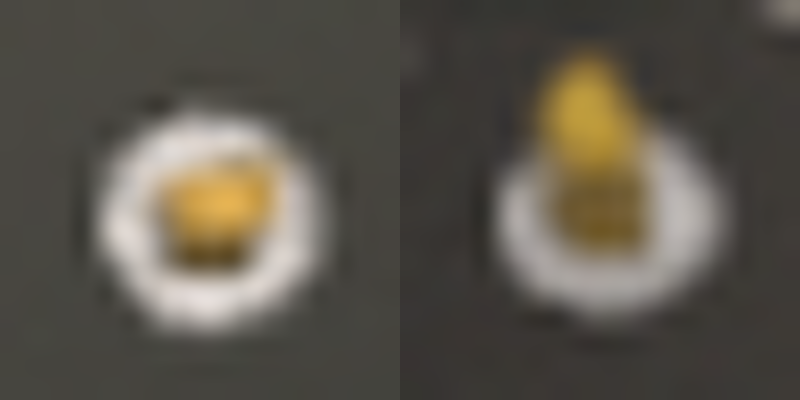

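Run:
```python
from h import *
t=ld("top1.npz");s=ld("side1.npz")
for d,n,(u,v) in((t,'t',(339,218)),(s,'s',(288,228))):
    c=d["color"][v-10:v+10,u-10:u+10].astype(np.float32)
    K=16; up=lambda a:cv2.resize(a,None,fx=K,fy=K,interpolation=cv2.INTER_CUBIC)
    # collar+shaft outline
    g=up(c[...,0]); m=(g>(130 if n=='t' else 112)).astype(np.uint8)
    full=max(cv2.findContours(m,0,cv2.CHAIN_APPROX_NONE)[0],key=cv2.contourArea)[:,0]
    w=lambda k,z:np.array([onz(d,a,b,z)[:2] for a,b in (k+.5)/K-.5+[u-10,v-10]])*1000
    e=cv2.fitEllipse(w(full,.070).astype(np.float32)); print(n,'collar',e)
    q=up(c[...,0]-c[...,2]); 
    for th in(50,60,70,80):
        m=((q>th)&(g>(145 if n=='t' else 130))).astype(np.uint8)
        k=max(cv2.findContours(m,0,cv2.CHAIN_APPROX_NONE)[0],key=cv2.contourArea)[:,0]
        P=w(k,.090); r=cv2.minAreaRect(P.astype(np.float32)); M=cv2.moments(P.astype(np.float32).reshape(-1,1,2))
        cen=np.array([M['m10'],M['m01']])/M['m00']
        # +x side boundary line: points ahead of the centroid, away from corners
        print(th,'cen',cen.round(1),'rect',np.round(r[1],1),round(r[2],1),end=' ')
        for a0 in(0,.2,.4):
            nx=np.array([np.cos(a0),np.sin(a0)]);ty=np.array([-nx[1],nx[0]])
            R=P-cen; sel=(R@nx>0)&(abs(R@ty)<3.5)
            f=cv2.fitLine(P[sel].astype(np.float32),cv2.DIST_HUBER,0,.01,.01).ravel()
            print('edge normal deg',round((np.degrees(np.arctan2(f[3-2],f[0]))+90+90)%180-90,1),end=' ')
        print()
# hotplate white outline
c=t["color"]; hsv=cv2.cvtColor(c,cv2.COLOR_RGB2HSV)
m=np.zeros(c.shape[:2],np.uint8); sub=(c[120:245,275:370].min(2)>165); m[120:245,275:370]=sub
m=cv2.morphologyEx(m,cv2.MORPH_CLOSE,np.ones((25,25)))
k=max(cv2.findContours(m,0,cv2.CHAIN_APPROX_NONE)[0],key=cv2.contourArea)[:,0]
P=np.array([onz(t,a,b,.07)[:2] for a,b in k])*1000
print(cv2.minAreaRect(P.astype(np.float32)))
# panel dark rectangle corners
```

```text
t collar ((493.46099853515625, -16.344026565551758), (21.473543167114258, 21.57622528076172), 149.85992431640625)
50 cen [492.  -16.6] rect [11.6  8.1] 89.7 edge normal deg 7.2 edge normal deg 8.4 edge normal deg 11.3 
60 cen [491.9 -16.6] rect [11.   7.6] 89.7 edge normal deg 7.7 edge normal deg 8.9 edge normal deg 11.1 
70 cen [491.8 -16.5] rect [ 7.1 10.4] 0.3 edge normal deg 7.6 edge normal deg 8.7 edge normal deg 10.3 
80 cen [491.7 -16.5] rect [6.6 9.9] 5.6 edge normal deg 7.2 edge normal deg 8.7 edge normal deg 9.9 
s collar ((492.125244140625, -14.497631072998047), (20.831745147705078, 30.177520751953125), 179.6648712158203)
50 cen [490.7 -20.7] rect [14.9  9.4] 81.9 edge normal deg 16.7 edge normal deg 18.7 edge normal deg 18.8 
60 cen [490.6 -20.5] rect [13.9  8.9] 81.9 edge normal deg 12.7 edge normal deg 16.5 edge normal deg 18.1 
70 cen [490.6 -20.3] rect [13.5  8.6] 81.9 edge normal deg 10.6 edge normal deg 12.6 edge normal deg 14.9 
80 cen [490.6 -20.2] rect [ 7.5 13.3] 13.3 edge normal deg 9.0 edge normal deg 10.2 edge normal deg 12.6 
((591.107177734375, 21.85631561279297), (175.1292266845703, 277.2428894042969), 85.80854034423828)
```

The per-camera estimates agree after a ~3 mm shift between views:
- **Knob axis:** about (0.500, -0.296), nose at +39°.
- **Shaft axis:** about (0.4925, -0.018), flat normal at about +10°.

Next is a helper that works out the shift in tool axes. I'll turn the tool first.

```bash
cat > go.py <<'E'
import sys,numpy as np
from scipy.spatial.transform import Rotation as R
from bench import monitor
s=monitor.get_state();r=R.from_rotvec(s["tool_rot"])
x=r.as_matrix()[:,0];z=r.as_matrix()[:,2]
print('t',round(s["time"],2),'pos',s["position"].round(4),'yaw',round(np.degrees(np.arctan2(x[1],x[0])),2),'zax',z.round(3),'F',s["ft_force"].round(1),'w',round(s["grip_width"]*87,1))
if len(sys.argv)>4:
    p=np.array(list(map(float,sys.argv[1:4])));yaw=float(sys.argv[4])
    T=R.from_matrix(np.array([[np.cos(np.radians(yaw)),np.sin(np.radians(yaw)),0],[np.sin(np.radians(yaw)),-np.cos(np.radians(yaw)),0],[0,0,-1.]]))
    print('turn deg',np.degrees((r.inv()*T).as_rotvec()).round(2),'shift in present axes',r.inv().apply(p-s["position"]).round(4),'in target axes',T.inv().apply(p-s["position"]).round(4))
E
python3 -m pendant '[[[0,0,-7.7],[0,0,0],-0.3],[[0,0,-7.7],[0,0,0],-0.3],[[0,0,-7.7],[0,0,0],-0.3]]' 40; python3 go.py 0.5 -0.296 0.18 39
```

```text
time: 1.08
position: [0.1783, -0.6251, 0.2226]
tool_rot: [2.959, 1.056, -0.0]
ft_force: [-1.0, 1.1, -1.1]
grip_width: 0.74
t 1.07 pos [ 0.1783 -0.6251  0.2226] yaw 39.27 zax [-0. -0. -1.] F [-1.   1.1 -1.1] w 64.4
turn deg [0.01 0.01 0.27] shift in present axes [ 0.4574 -0.0511  0.0426] in target axes [ 0.4572 -0.0533  0.0426]
```

```bash
python3 -m pendant '[[[0,0,0],[0.057,-0.0064,0],-0.3],[[0,0,0],[0.057,-0.0064,0],-0.3],[[0,0,0],[0.057,-0.0064,0],-0.3],[[0,0,0],[0.057,-0.0064,0],-0.3],[[0,0,0],[0.057,-0.0064,0],-0.3],[[0,0,0],[0.057,-0.0064,0],-0.3],[[0,0,0],[0.057,-0.0064,0],-0.3],[[0,0,0],[0.057,-0.0064,0],-0.3]]'; python3 go.py 0.5 -0.296 0.08 39
```

```text
time: 2.08
position: [0.5014, -0.297, 0.2229]
tool_rot: [2.961, 1.048, 0.0]
ft_force: [0.5, 0.2, -0.5]
grip_width: 0.646
t 2.08 pos [ 0.5014 -0.297   0.2229] yaw 39.0 zax [ 0.001 -0.001 -1.   ] F [ 0.5  0.2 -0.5] w 56.2
turn deg [ 0.06  0.   -0.  ] shift in present axes [-0.0005 -0.0018  0.1429] in target axes [-0.0005 -0.0017  0.1429]
```

```bash
python3 -m pendant '[[[0,0,0],[0,-0.0017,0.04],-0.3],[[0,0,0],[0,0,0.05],-0.3],[[0,0,0],[0,0,0.052],-0.3],[[0,0,0],[0,0,0],-0.3]]'; python3 go.py 0.5 -0.296 0.005 39;  python3 - <<'E'
from h import *
from bench import eyes
o=[]
for n,(u,v) in(("top",(446,219)),("side",(311,330))):
    d=eyes.get_image(n); np.savez(n+"2.npz",**d); o.append(crop(d,u,v,50,50,4))
cv2.imwrite("pics/g2.png",np.hstack(o))
E
```

```text
time: 2.58
position: [0.4959, -0.2952, 0.0767]
tool_rot: [-2.955, -1.047, 0.009]
ft_force: [-0.5, -1.0, 0.3]
grip_width: 0.649
t 2.58 pos [ 0.4959 -0.2952  0.0767] yaw 39.03 zax [-0.008  0.005 -1.   ] F [-0.5 -1.   0.3] w 56.4
turn deg [-0.48  0.16  0.02] shift in present axes [0.0029 0.0038 0.0716] in target axes [0.0027 0.0031 0.0717]
```

View pics/g2.png

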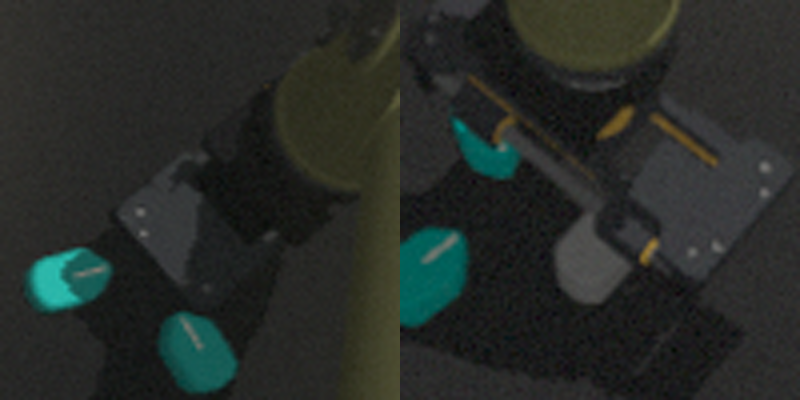

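The grey knob at about (600,255) in the side half lies between the fingers. The pose is a few mm off, so I'll let it settle and then correct.

```bash
python3 go.py 0.5 -0.296 0.05 39; python3 -m pendant '[[[0,0,0],[0,0,0.026],-0.3],[[0,0,0],[0,0,0],-0.3]]'; python3 go.py 0.5 -0.296 0.005 39
```

```text
t 2.67 pos [ 0.5    -0.2973  0.0819] yaw 39.02 zax [ 0.001 -0.001 -1.   ] F [0.3 1.  0.5] w 56.6
turn deg [ 0.07 -0.03  0.02] shift in present axes [ 0.0008 -0.001   0.0319] in target axes [ 0.0008 -0.001   0.0319]
time: 2.92
position: [0.4996, -0.2973, 0.0558]
tool_rot: [2.961, 1.049, 0.001]
ft_force: [-0.3, 0.0, 0.4]
grip_width: 0.65
t 2.92 pos [ 0.4996 -0.2973  0.0558] yaw 39.01 zax [ 0.001 -0.001 -1.   ] F [-0.3  0.   0.4] w 56.6
turn deg [ 0.05 -0.01  0.01] shift in present axes [ 0.0011 -0.0008  0.0508] in target axes [ 0.0011 -0.0008  0.0508]
```

```bash
python3 -m pendant '[[[0,0,0],[0.001,-0.001,0.02],-0.3],[[0,0,0],[0,0,0.02],-0.3],[[0,0,0],[0,0,0.011],-0.3],[[0,0,0],[0,0,0],-0.3],[[0,0,0],[0,0,0],-0.3]]'; python3 go.py 0.5 -0.296 0.005 39
```

```text
time: 3.55
position: [0.4997, -0.2956, 0.0038]
tool_rot: [2.961, 1.049, 0.0]
ft_force: [0.6, 0.7, 0.0]
grip_width: 0.646
t 3.55 pos [ 0.4997 -0.2956  0.0038] yaw 39.02 zax [ 0. -0. -1.] F [0.6 0.7 0. ] w 56.2
turn deg [ 0.02 -0.01  0.02] shift in present axes [-0.      0.0005 -0.0012] in target axes [-0.      0.0005 -0.0012]
```

```bash
python3 -m pendant '[[[0,0,0],[0,0,0],1],[[0,0,0],[0,0,0],1],[[0,0,0],[0,0,0],1],[[0,0,0],[0,0,0],1],[[0,0,0],[0,0,0],1],[[0,0,0],[0,0,0],1]]' 40; python3 go.py
```

```text
time: 4.3
position: [0.4995, -0.2957, 0.0038]
tool_rot: [2.961, 1.049, 0.0]
ft_force: [-0.7, 0.7, 1.9]
grip_width: 0.392
t 4.3 pos [ 0.4995 -0.2957  0.0038] yaw 39.02 zax [ 0. -0. -1.] F [-0.7  0.7  1.9] w 34.1
```

The width is 34.1 mm, so the jaws are across the flats. Lifting.

```bash
python3 -m pendant '[[[0,0,0],[0,0,-0.02],1],[[0,0,0],[0,0,-0.04],1],[[0,0,0],[0,0,-0.055],1],[[0,0,5],[0,0,-0.05],1],[[0,0,10],[0,0,0],1],[[0,0,10],[0,0,0],1],[[0,0,4],[0,0,0],1],[[0,0,0],[0,0,0],1]]'; python3 go.py 0.4925 -0.018 0.15 10
```

```text
time: 5.3
position: [0.4995, -0.2954, 0.1696]
tool_rot: [3.129, 0.276, 0.001]
ft_force: [-0.2, -0.3, -2.1]
grip_width: 0.39
t 5.3 pos [ 0.4995 -0.2954  0.1696] yaw 10.08 zax [ 0.001 -0.001 -1.   ] F [-0.2 -0.3 -2.1] w 33.9
turn deg [ 0.04 -0.04  0.08] shift in present axes [ 0.0416 -0.2743  0.0194] in target axes [ 0.0413 -0.2744  0.0196]
```

```bash
python3 -m pendant '[[[0,0,0],[0.0069,-0.0457,0.0033],1],[[0,0,0],[0.0069,-0.0457,0.0033],1],[[0,0,0],[0.0069,-0.0457,0.0033],1],[[0,0,0],[0.0069,-0.0457,0.0033],1],[[0,0,0],[0.0069,-0.0457,0.0033],1],[[0,0,0],[0.0069,-0.0457,0.0033],1],[[0,0,0],[0,0,0],1],[[0,0,0],[0,0,0],1]]'; python3 go.py 0.4925 -0.018 0.1 10;  python3 - <<'E'
from h import *
from bench import eyes
o=[]
for n,(u,v) in(("top",(339,208)),("side",(290,205))):
    d=eyes.get_image(n); np.savez(n+"3.npz",**d); o.append(crop(d,u,v,40,50,5))
cv2.imwrite("pics/g3.png",np.hstack(o))
E
```

```text
time: 6.3
position: [0.4925, -0.0189, 0.1491]
tool_rot: [3.128, 0.276, 0.001]
ft_force: [-0.2, -1.0, -0.6]
grip_width: 0.389
t 6.3 pos [ 0.4925 -0.0189  0.1491] yaw 10.07 zax [ 0.    -0.001 -1.   ] F [-0.2 -1.  -0.6] w 33.8
turn deg [ 0.06 -0.02  0.07] shift in present axes [ 0.0001 -0.001   0.0491] in target axes [ 0.0001 -0.0009  0.0491]
```

View pics/g3.png

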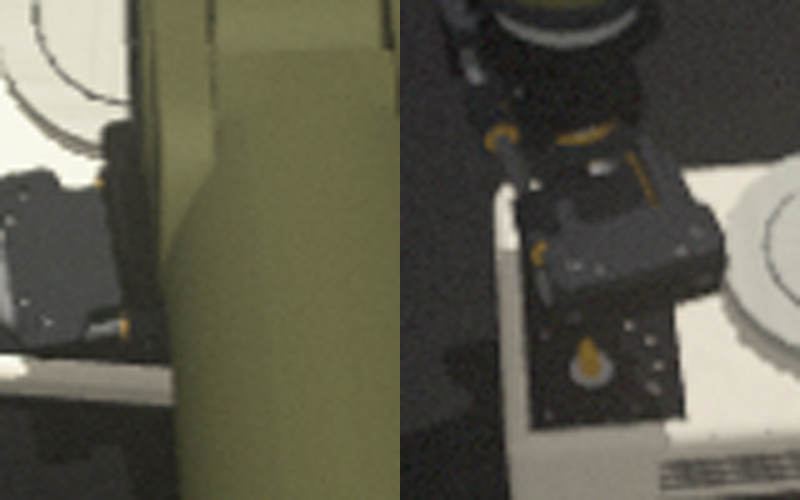

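The side view shows the gripper above the shaft, with the collar and shaft at about (590,360) in the picture. The fingers hide the knob. I'll descend in small steps and watch the force.

```bash
python3 -m pendant '[[[0,0,0],[0,-0.0007,0.02],1],[[0,0,0],[0,0,0.02],1],[[0,0,0],[0,0,0.012],1],[[0,0,0],[0,0,0],1],[[0,0,0],[0,0,0],1]]'; python3 go.py 0.4925 -0.018 0.08 10;  python3 - <<'E'
from h import *
from bench import eyes
d=eyes.get_image("side"); np.savez("side4.npz",**d)
cv2.imwrite("pics/g4.png",crop(d,290,225,40,30,10))
E
```

```text
time: 7.02
position: [0.4929, -0.0179, 0.0974]
tool_rot: [3.129, 0.274, 0.002]
ft_force: [0.4, 0.1, -0.3]
grip_width: 0.39
t 7.03 pos [ 0.4929 -0.0179  0.0974] yaw 9.99 zax [ 0.001 -0.    -1.   ] F [ 0.4  0.1 -0.3] w 33.9
turn deg [ 0.02 -0.06 -0.01] shift in present axes [-0.0004  0.      0.0174] in target axes [-0.0004  0.      0.0174]
```

View pics/g4.png

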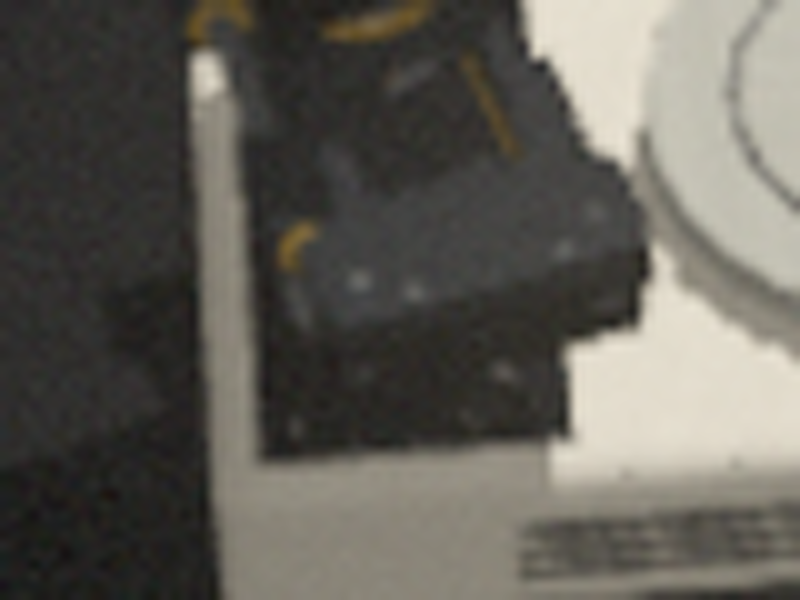

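The gripper body now hides the shaft in this view, so I'll go by force with millimetre steps.

```bash
python3 -m pendant '[[[0,0,0],[0,0,0.003],1],[[0,0,0],[0,0,0.001],1],[[0,0,0],[0,0,0],1]]'; python3 go.py; python3 -m pendant '[[[0,0,0],[0,0,0.001],1],[[0,0,0],[0,0,0],1]]'; python3 go.py
```

```text
time: 7.45
position: [0.4923, -0.0176, 0.0927]
tool_rot: [3.129, 0.274, -0.0]
ft_force: [-1.0, 0.1, -0.5]
grip_width: 0.388
t 7.45 pos [ 0.4923 -0.0176  0.0927] yaw 10.02 zax [-0. -0. -1.] F [-1.   0.1 -0.5] w 33.7
time: 7.7
position: [0.4922, -0.0176, 0.0916]
tool_rot: [3.13, 0.274, -0.0]
ft_force: [-0.4, -0.2, 0.1]
grip_width: 0.387
t 7.7 pos [ 0.4922 -0.0176  0.0916] yaw 10.02 zax [-0. -0. -1.] F [-0.4 -0.2  0.1] w 33.7
```

```bash
python3 -m pendant '[[[0,0,0],[0,0,0.001],1],[[0,0,0],[0,0,0],1]]'; python3 go.py; python3 -m pendant '[[[0,0,0],[0,0,0.001],1],[[0,0,0],[0,0,0],1]]'; python3 go.py
```

```text
time: 7.95
position: [0.4922, -0.0176, 0.0906]
tool_rot: [3.13, 0.274, -0.0]
ft_force: [0.3, -0.7, -0.8]
grip_width: 0.386
t 7.95 pos [ 0.4922 -0.0176  0.0906] yaw 10.02 zax [-0. -0. -1.] F [ 0.3 -0.7 -0.8] w 33.6
time: 8.2
position: [0.4922, -0.0176, 0.0896]
tool_rot: [3.13, 0.274, -0.0]
ft_force: [0.1, -1.6, -1.0]
grip_width: 0.386
t 8.2 pos [ 0.4922 -0.0176  0.0896] yaw 10.02 zax [-0. -0. -1.] F [ 0.1 -1.6 -1. ] w 33.6
```

```bash
python3 -m pendant '[[[0,0,0],[0,0,0.001],1],[[0,0,0],[0,0,0.001],1],[[0,0,0],[0,0,0],1]]'; python3 go.py; python3 -m pendant '[[[0,0,0],[0,0,0.001],1],[[0,0,0],[0,0,0],1]]'; python3 go.py
```

```text
time: 8.57
position: [0.4922, -0.0176, 0.0876]
tool_rot: [3.13, 0.274, -0.0]
ft_force: [0.7, 0.8, -1.0]
grip_width: 0.388
t 8.57 pos [ 0.4922 -0.0176  0.0876] yaw 10.02 zax [-0. -0. -1.] F [ 0.7  0.8 -1. ] w 33.7
time: 8.82
position: [0.4923, -0.0176, 0.0867]
tool_rot: [3.13, 0.274, -0.0]
ft_force: [-0.6, -0.2, 0.1]
grip_width: 0.387
t 8.82 pos [ 0.4923 -0.0176  0.0867] yaw 10.02 zax [-0. -0. -1.] F [-0.6 -0.2  0.1] w 33.6
```

```bash
python3 -m pendant '[[[0,0,0],[0,0,0.0015],1],[[0,0,0],[0,0,0.0015],1],[[0,0,0],[0,0,0],1]]'; python3 go.py; python3 -m pendant '[[[0,0,0],[0,0,0.001],1],[[0,0,0],[0,0,0.001],1],[[0,0,0],[0,0,0],1]]'; python3 go.py
```

```text
time: 9.2
position: [0.4922, -0.0176, 0.0835]
tool_rot: [3.13, 0.274, -0.001]
ft_force: [0.7, -1.3, -0.1]
grip_width: 0.39
t 9.2 pos [ 0.4922 -0.0176  0.0835] yaw 10.02 zax [-0. -0. -1.] F [ 0.7 -1.3 -0.1] w 33.9
time: 9.57
position: [0.4922, -0.0176, 0.0816]
tool_rot: [3.13, 0.274, -0.0]
ft_force: [0.2, 0.2, -0.5]
grip_width: 0.385
t 9.57 pos [ 0.4922 -0.0176  0.0816] yaw 10.02 zax [-0. -0. -1.] F [ 0.2  0.2 -0.5] w 33.5
```

```bash
for i in 1; do :; done; python3 -m pendant '[[[0,0,0],[0,0,0.001],1],[[0,0,0],[0,0,0],1]]'; python3 go.py; python3 -m pendant '[[[0,0,0],[0,0,0.001],1],[[0,0,0],[0,0,0],1]]'; python3 go.py;python3 -m pendant '[[[0,0,0],[0,0,0.0005],1],[[0,0,0],[0,0,0],1],[[0,0,0],[0,0,0],1]]'; python3 go.py
```

```text
time: 9.82
position: [0.4922, -0.0176, 0.0806]
tool_rot: [3.13, 0.274, -0.0]
ft_force: [-1.1, -0.0, -0.4]
grip_width: 0.387
t 9.82 pos [ 0.4922 -0.0176  0.0806] yaw 10.02 zax [-0. -0. -1.] F [-1.1 -0.  -0.4] w 33.7
time: 10.07
position: [0.4924, -0.0176, 0.0798]
tool_rot: [3.129, 0.274, 0.0]
ft_force: [-0.1, 0.5, 0.5]
grip_width: 0.387
t 10.07 pos [ 0.4924 -0.0176  0.0798] yaw 10.02 zax [ 0. -0. -1.] F [-0.1  0.5  0.5] w 33.6
time: 10.45
position: [0.4925, -0.0176, 0.0796]
tool_rot: [3.129, 0.274, 0.0]
ft_force: [-1.2, -0.0, 5.1]
grip_width: 0.387
t 10.45 pos [ 0.4925 -0.0176  0.0796] yaw 10.02 zax [ 0. -0. -1.] F [-1.2 -0.   5.1] w 33.6
```

Contact came at TCP z 0.0796 with 5 N, exactly the expected home height and spring preload. Now pressing.

```bash
python3 -m pendant '[[[0,0,0],[0,0,0.001],1],[[0,0,0],[0,0,0],1]]'; python3 go.py; python3 -m pendant '[[[0,0,0],[0,0,0.001],1],[[0,0,0],[0,0,0],1]]'; python3 go.py;python3 -m pendant '[[[0,0,0],[0,0,0.001],1],[[0,0,0],[0,0,0],1],[[0,0,0],[0,0,0],1]]'; python3 go.py
```

```text
time: 10.7
position: [0.4925, -0.0176, 0.0785]
tool_rot: [3.129, 0.274, 0.0]
ft_force: [-3.1, -0.1, 5.2]
grip_width: 0.391
t 10.7 pos [ 0.4925 -0.0176  0.0785] yaw 10.01 zax [ 0. -0. -1.] F [-3.1 -0.1  5.2] w 34.0
time: 10.95
position: [0.4925, -0.0176, 0.0776]
tool_rot: [3.129, 0.274, 0.0]
ft_force: [-1.7, -0.0, 7.2]
grip_width: 0.386
t 10.95 pos [ 0.4925 -0.0176  0.0776] yaw 10.02 zax [ 0. -0. -1.] F [-1.7 -0.   7.2] w 33.6
time: 11.32
position: [0.4925, -0.0176, 0.0767]
tool_rot: [3.129, 0.274, 0.0]
ft_force: [-2.6, -0.0, 8.2]
grip_width: 0.385
t 11.32 pos [ 0.4925 -0.0176  0.0767] yaw 10.02 zax [ 0. -0. -1.] F [-2.6 -0.   8.2] w 33.5
```

```bash
python3 -m pendant '[[[0,0,0],[0,0,0.0005],1],[[0,0,0],[0,0,0],1]]'; python3 go.py; python3 -m pendant '[[[0,0,0],[0,0,0.0005],1],[[0,0,0],[0,0,0],1],[[0,0,0],[0,0,0],1]]'; python3 go.py
```

```text
time: 11.58
position: [0.4925, -0.0177, 0.0762]
tool_rot: [3.129, 0.274, 0.0]
ft_force: [-2.1, -0.4, 7.4]
grip_width: 0.387
t 11.57 pos [ 0.4925 -0.0177  0.0762] yaw 10.01 zax [ 0. -0. -1.] F [-2.1 -0.4  7.4] w 33.7
time: 11.95
position: [0.4925, -0.0176, 0.0758]
tool_rot: [3.129, 0.274, 0.0]
ft_force: [-3.5, -0.8, 6.3]
grip_width: 0.389
t 11.95 pos [ 0.4925 -0.0176  0.0758] yaw 10.02 zax [ 0. -0. -1.] F [-3.5 -0.8  6.3] w 33.8
```

```bash
python3 -m pendant '[[[0,0,0],[0,0,0],1]]' 55; python3 go.py; python3 -m pendant '[[[0,0,0],[0,0,0],1]]'; python3 go.py;  python3 -m pendant '[[[0,0,0],[0,0,0.0005],1],[[0,0,0],[0,0,0],1]]'; python3 go.py;python3 -m pendant '[[[0,0,0],[0,0,0],1]]'
```

```text
time: 12.08
position: [0.4925, -0.0177, 0.0758]
tool_rot: [3.129, 0.274, 0.0]
ft_force: [-3.5, -0.1, 8.1]
grip_width: 0.388
t 12.07 pos [ 0.4925 -0.0177  0.0758] yaw 10.02 zax [ 0. -0. -1.] F [-3.5 -0.1  8.1] w 33.8
time: 12.2
position: [0.4925, -0.0176, 0.0758]
tool_rot: [3.129, 0.274, 0.0]
ft_force: [-3.0, 0.6, 7.3]
grip_width: 0.387
t 12.2 pos [ 0.4925 -0.0176  0.0758] yaw 10.02 zax [ 0. -0. -1.] F [-3.   0.6  7.3] w 33.7
time: 12.45
position: [0.4925, -0.0176, 0.0756]
tool_rot: [3.129, 0.274, 0.0]
ft_force: [-3.4, -0.1, 9.5]
grip_width: 0.389
t 12.45 pos [ 0.4925 -0.0176  0.0756] yaw 10.02 zax [ 0. -0. -1.] F [-3.4 -0.1  9.5] w 33.8
time: 12.58
position: [0.4926, -0.0177, 0.0756]
tool_rot: [3.129, 0.274, 0.0]
ft_force: [-2.3, -0.6, 10.3]
grip_width: 0.389
```

```bash
python3 -m pendant '[[[0,0,0],[0,0,0.0005],1],[[0,0,0],[0,0,0],1]]'; python3 -m pendant '[[[0,0,0],[0,0,0],1]]'; python3 -m pendant '[[[0,0,0],[0,0,0.0004],1],[[0,0,0],[0,0,0],1]]'; python3 -m pendant '[[[0,0,0],[0,0,0],1],[[0,0,0],[0,0,0],1]]';python3 go.py
python3 - <<'E'
from h import *
from bench import eyes
d=eyes.get_image("side"); t=eyes.get_image("top")
cv2.imwrite("pics/g5.png",crop(d,290,225,40,30,10)); cv2.imwrite("pics/s5.png",np.vstack([d["color"][:,:,::-1][:290],t["color"][:290,:,::-1]]))
E
```

```text
time: 12.82
position: [0.4926, -0.0176, 0.0755]
tool_rot: [3.129, 0.274, 0.0]
ft_force: [-5.0, 0.3, 12.1]
grip_width: 0.382
time: 12.95
position: [0.4926, -0.0177, 0.0755]
tool_rot: [3.129, 0.274, 0.0]
ft_force: [-5.0, 0.3, 12.3]
grip_width: 0.39
time: 13.2
position: [0.4926, -0.0176, 0.0754]
tool_rot: [3.129, 0.274, 0.0]
ft_force: [-5.9, -0.5, 15.3]
grip_width: 0.385
time: 13.45
position: [0.4926, -0.0177, 0.0754]
tool_rot: [3.129, 0.274, 0.0]
ft_force: [-5.7, -1.1, 15.1]
grip_width: 0.383
t 13.45 pos [ 0.4926 -0.0177  0.0754] yaw 10.01 zax [ 0.    -0.001 -1.   ] F [-5.7 -1.1 15.1] w 33.3
```

View pics/g5.png

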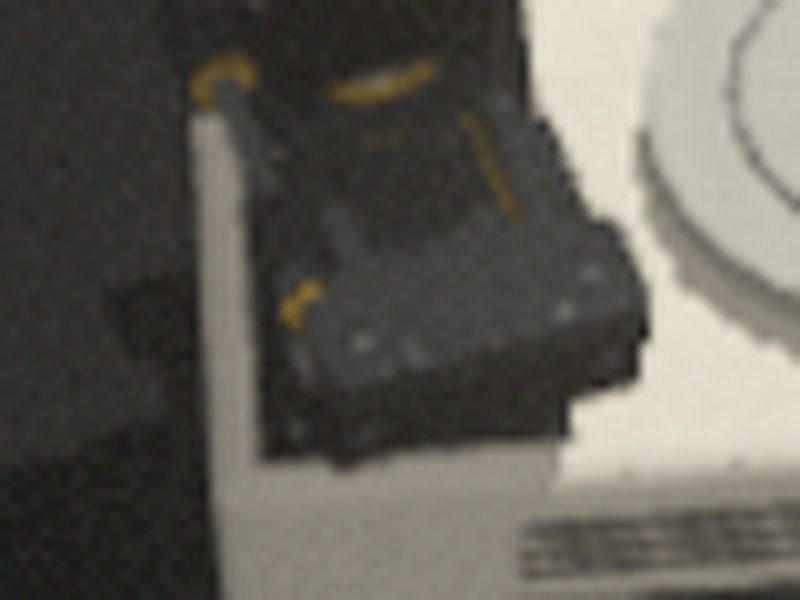

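View pics/s5.png

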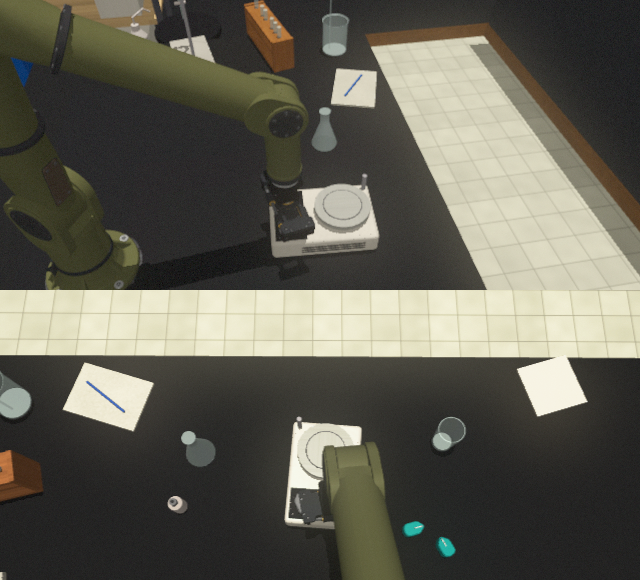

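The force climbed 5 → 8 N over about 3–4 mm of travel and then rose steeply to 15 N, which is the stop. The bystanders stand at their original pixels. Handing in.

```bash
python3 - <<'E'
from bench import order
print(order.close_job())
E
python3 go.py
```

```text
the job is handed in; nothing more can be done
None
the job is handed in; nothing more can be done
```

I gripped the grey knob across its flats, turned it about 29° to match the D-shaft and pushed it home. I handed the job in while still holding it pressed, at about 13.5 s of the 43 s allowed.

**Last checks**
- **Fit:** the knob slid on with no force above the noise (about 1 N). It met the spring at TCP z = 0.0796 m with about 5 N, which matches the computed fully-home height.
- **Press:** the tool then went down 4.2 mm. The force rose from 5 to about 8 N like the spring, then climbed steeply to 15 N, so the shaft appears to be at its stop. There was also about 6 N sideways at the end; the total of about 16 N is well under the 45 N limit.
- **Grip:** the jaws read 33.3 to 34 mm, matching the 34 mm flats, with the grip set to 55 N.
- **Bystanders:** in the last pictures the beaker, flask and dropper are where they started.

**What I could not confirm**
- The gripper and arm hid the knob during the fit, so seating and pressing are judged from height and force, not seen.
- The two cameras disagreed by about 3 to 4 mm in y, so I used their average.
- The shaft's flat measured 7 to 11° from the top view and 9 to 19° from the side view; I used 10°.

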